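# Seal the needle case in the dry box

## Robot

A 6-joint arm with a two-finger parallel gripper is mounted at the origin on a cart in front of the work surface, level with it; the furniture and walls round the work are solid. World frame = base frame: x ahead of the robot, y to its left, z up, the work surface at z = 0. Lengths are in m, angles in degrees, forces in N, time in s.
With the tool pointing down it reaches from about 0.4 to 0.825 m from the base axis. Payload 7 kg.
Tool frame: the origin (TCP) lies between the finger pads; the fingertips stand 19 mm ahead of it and the grasp point (between the pads) is the TCP (r.finger_overhang is the distance from the TCP to the fingertips, in m); z points along the fingers, y is the direction in which the jaws open and shut (so a half turn about z gives the same grasp; the last joint's range is limited). The gripper opens to 88 mm and grips with 3 to 60 N. Pads are 19 mm wide; open, the fingers measure 130 mm over their backs; the gripper's body (78 mm by 193 mm) begins 47 mm behind the grasp point.
Start: joints at [-54.253, 20.546, 0.682, 0, -70.136, -16.507], TCP at [0.222, -0.637, 0.246] pointing down, gripper open.
Joint ranges: [-176.03, 176.03], [-82.01, 121.73], [-58.28, 71.71], [-173.87, 95.51], [-174.79, -0.11], [-173.66, 173.66]. Speed limits (degrees/s): [136.94, 136.94, 172.46, 180, 180, 180].

## Interface

Orientations are given as [roll, pitch, yaw] about the fixed x, y, z axes, in that order (R = Rz(yaw) Ry(pitch) Rx(roll)).
In Python, from plant import r, optics gives the robot as it stands. The module is installed in compiled form; this text tells all that it offers.
- The arm moves only by the tool step_arm, never from a script. Its argument "increments" is a list of rows, each an object of numbers: "tx", "ty", "tz": the shift along the world's x, y, z in mm; "ax", "ay", "az": the turn, a rotation vector about the world's x, y, z in degrees; "claw": the gripper command: -1 is shut, 1 is fully open, values between are in proportion. In form: [{"tx": .., "ty": .., "tz": .., "ax": .., "ay": .., "az": .., "claw": ..}, ...]. A call has 1 to 12 rows; each row shifts and turns the commanded pose from where the row before left it; what a row does not reach is not made up. A row lasts 1/10 s, in which the tool goes at most 50 mm and 8.59 degrees, less where a joint would pass 70% of its speed; a pose out of reach is approached as far as the arm can. A call with a gripper value outside its range is refused whole. The fingers move at their own pace and stop on an object; "newtons" is the grip in N (left out, the last holds). Time passes only in rows, so rows that do not move let the fingers close. It gives the time, the measured TCP pose, the force and the opening at its end, in the units of the state.
- r.get_state(): the state, without advancing time (a new reading comes with each control period).
- optics.capture(name): name is "side" or "top"; returns a dict with "image" (384x512x3 uint8, blue, green, red), "depth" (384x512 float32, m along the optical axis (not along the pixel's ray), 0 where there is no reading), "fx", "fy", "cx", "cy" (pixels), "distortion" ([k1, k2, p1, p2, k3] as OpenCV has them; the pictures are not rectified), "R" (3x3) and "t" (3): a world point X has camera coordinates R X + t. Camera axes: x right, y down, z forward; pixel columns grow to the right and rows downward; lengths in m; the calibration is good to about 2 mm. A picture is of the moment at which its call begins.
- r.close_job(): hands the job in, once; it reports no verdict.
The state is a dict: "time_s": time; "joints": joint angles; "qd": joint speeds; "joint_torque": joint torques, N m; "tcp_pos": TCP position; "eef_rot": TCP orientation; "contact_force": force on the tool from outside, world axes, zero at the start; "moment": the same for the moment, N m; "gripper_width": finger opening in m.
Only numpy, scipy, OpenCV 4.12 (cv2) and the standard library are available. Lean on these libraries where they do the work, as an engineer would, in place of code of your own. Each camera call takes 0.05 s, during which the arm holds its last target. There are 200 camera calls.

## Task

Lay the wooden needle case in the open dry box, then set the aluminium lid on the box and let go of it, so that it lies loosely on the four proud gasket corners. Then press the lid down at one corner at a time, crosswise (a corner home, next the one diagonally opposite, then the other two), firmly but never with more than about 3 kg of force, until every corner is fully home and the lid sits flat. Leave the brush, spool and wax cake beside the box where they are.

Things in the scene. Friction and masses are not known exactly. Their poses are not given: they have to be found in the camera images.
- dry_box: grey metal dry box, open on top, fixed to the bench. Origin at the centre of its underside, x along its length, z up. Inside 114 x 84 mm, floor 4 mm above the underside, walls 4 mm; outward flange 140 x 110 mm with its top 42 mm above the underside. The four corner pieces of its black gasket stand 7.5 mm above the flange when proud, 1.5 mm when pressed home
- box_lid: loose pale bare-aluminium lid, 300 g, right way up on the bench, origin under its centre at the bottom of the rim, x along its length. Rim 109 x 79 mm, rounded below, has 2.5 mm play each side in the box; plate 140 x 110 mm, 14 to 20 mm above the origin. Either way round fits. Origin 35.5 mm above the box's on proud corners, 29.5 mm when fully down
- lid_handle (a point): middle of the lid's black bridge handle bar, 44 mm above the lid's origin. The bar is 60 mm along the lid's x, 14 mm wide along y and 12 mm high, with 18 mm of open space under it between its two feet
- lid_mark (a point): one of the lid's four round press marks, at x = +60, y = +45 mm, 23 mm above the lid's origin; the others lie at x = +-60, y = +-45 mm. Each is a low dome 18 mm wide raised 3 mm from the plate, above a gasket corner. While some corners are still proud the lid rocks about them
- needle_case: loose brown turned wooden needle case, a rod 73 mm long along its own y, 13 mm thick, lying on the bench and not rolling. Origin at the centre of its underside
- hat_brush: bystander: brush with beech back, 41 x 130 x 36 mm, long along its y; origin at the centre of its underside
- spool: bystander: upright spool of pale thread, 33 mm wide, 58 mm tall; origin at the centre of its underside
- wax_cake: bystander: brown cake of beeswax, 33 x 46 x 17 mm; origin at the centre of its underside
- corner_1 (a joint): a black rubber corner piece of the box's gasket, 12 x 12 mm, at x = +63.5, y = +48.5 mm in the box's frame. Value in m: 0 = standing proud, 0.006 = pressed home (a hard stop); starts between 0 and 0.0015. It resists with about 9 N of friction, more when pressed fast, and stays where it is pushed
- corner_2 (a joint): a black rubber corner piece of the box's gasket, 12 x 12 mm, at x = +63.5, y = -48.5 mm in the box's frame. Value in m: 0 = standing proud, 0.006 = pressed home (a hard stop); starts between 0 and 0.0015. It resists with about 9 N of friction, more when pressed fast, and stays where it is pushed
- corner_3 (a joint): a black rubber corner piece of the box's gasket, 12 x 12 mm, at x = -63.5, y = -48.5 mm in the box's frame. Value in m: 0 = standing proud, 0.006 = pressed home (a hard stop); starts between 0 and 0.0015. It resists with about 9 N of friction, more when pressed fast, and stays where it is pushed
- corner_4 (a joint): a black rubber corner piece of the box's gasket, 12 x 12 mm, at x = -63.5, y = +48.5 mm in the box's frame. Value in m: 0 = standing proud, 0.006 = pressed home (a hard stop); starts between 0 and 0.0015. It resists with about 9 N of friction, more when pressed fast, and stays where it is pushed

How it is judged (in metres and radians):
On the way, in this order (a step that is already met when the one before it is completed fails the run):
1. the needle case lies in the box, let go, before the lid is on (x of needle_case in the frame of dry_box between -0.055 and 0.055 m and y of needle_case in the frame of dry_box between -0.04 and 0.04 m and z of needle_case in the frame of dry_box between 0 and 0.012 m and contact force between the fingers and needle_case below 0.3 N and horizontal distance between box_lid and dry_box above 0.1 m), for 0.2 s.
2. the lid lies let go on the box, rim inside, with all four gasket corners still proud (pressed less than 3 mm) (x of needle_case in the frame of dry_box between -0.055 and 0.055 m and y of needle_case in the frame of dry_box between -0.04 and 0.04 m and z of needle_case in the frame of dry_box between 0 and 0.012 m and x of box_lid in the frame of dry_box between -0.006 and 0.006 m and y of box_lid in the frame of dry_box between -0.006 and 0.006 m and angle between the x axis of box_lid and the x axis of dry_box, either way round below 0.1 rad and z of box_lid in the frame of dry_box below 0.0385 m and value of joint each of corner_1, corner_2, corner_3, corner_4 below 0.003 m and contact force between the fingers and box_lid below 0.3 N), for 0.2 s.
3. two diagonally opposite corners are home (4.5 mm or more) while the other two are still proud (less than 3 mm) (((value of joint each of corner_1, corner_3 above 0.0045 m and value of joint each of corner_2, corner_4 below 0.003 m) or (value of joint each of corner_2, corner_4 above 0.0045 m and value of joint each of corner_1, corner_3 below 0.003 m))), for 0.1 s.
At the end, for the whole second after the job is handed in: all four gasket corners are pressed at least 5 of their 6 mm, the lid is on the box, within 6 mm of its middle, in line within 0.1 rad, tilted less than 0.015 rad and less than 2 mm above fully down; the needle case lies flat inside; everything is at rest (x of needle_case in the frame of dry_box between -0.055 and 0.055 m and y of needle_case in the frame of dry_box between -0.04 and 0.04 m and z of needle_case in the frame of dry_box between 0 and 0.012 m and x of box_lid in the frame of dry_box between -0.006 and 0.006 m and y of box_lid in the frame of dry_box between -0.006 and 0.006 m and angle between the x axis of box_lid and the x axis of dry_box, either way round below 0.1 rad and value of joint each of corner_1, corner_2, corner_3, corner_4 above 0.005 m and z of box_lid in the frame of dry_box below 0.0315 m and angle between box_lid's own z axis and vertical below 0.015 rad and linear speed of each of box_lid, needle_case below 0.02 m/s); the robot touches nothing.
It fails at once if the lid is pressed onto the box with more than 40 N (contact force between box_lid and dry_box above 40 N).
It fails at once if the brush is moved by more than 20 mm (distance of hat_brush from where it was at the start of the episode above 0.02 m).
It fails at once if the spool is moved by more than 20 mm (distance of spool from where it was at the start of the episode above 0.02 m).
It fails at once if the wax cake is moved by more than 20 mm (distance of wax_cake from where it was at the start of the episode above 0.02 m).
It also fails if it takes over 72 s, if anything falls off the work surface, if the arm or the gripper's body presses on something with over 40 N, if the wrist force passes 120 N, or if a joint passes its speed limit or range.

## Working session

There is one attempt and no reset: what is moved stays moved. The work goes in short steps, Python scripts to look and compute and a tool call to move; the robot and the scene stay as the last step left them, time stands still between calls to the robot, and variables do not carry over. Pictures are saved under pics/ and viewed, about 8 in all and at most 12, crops included, and the job is handed in when it is done.

Besides the shell and the picture viewer there is one more tool, called after ">>>" by a JSON object that holds its "name" and its "arguments". step_arm: Moves the arm, as the interface text tells. Its arguments: {"type":"object","properties":{"increments":{"type":"array","items":{"type":"object","properties":{"tx":{"type":"number"},"ty":{"type":"number"},"tz":{"type":"number"},"ax":{"type":"number"},"ay":{"type":"number"},"az":{"type":"number"},"claw":{"type":"number"}}}},"newtons":{"type":"number"}},"required":["increments"]}

```bash
mkdir -p pics; cat > h.py <<'E'
import numpy as np, cv2
from plant import r, optics
def cap(n):
    c=optics.capture(n); c['K']=np.array([[c['fx'],0,c['cx']],[0,c['fy'],c['cy']],[0,0,1.]]); c['D']=np.array(c['distortion'],float)
    c['R']=np.array(c['R']); c['t']=np.array(c['t']); return c
def cloud(c):
    h,w=c['depth'].shape
    v,u=np.mgrid[:h,:w]
    p=cv2.undistortPoints(np.stack([u,v],-1).reshape(-1,1,2).astype(float),c['K'],c['D']).reshape(h,w,2)
    P=np.dstack([p,np.ones((h,w))])*c['depth'][...,None]
    W=(P-c['t'])@c['R']; W[c['depth']<=0]=np.nan
    return W
def ray(c,uv,z):
    p=cv2.undistortPoints(np.array(uv,float).reshape(-1,1,2),c['K'],c['D']).reshape(-1,2)
    d=np.c_[p,np.ones(len(p))]@c['R']; o=-c['R'].T@c['t']
    return o+d*((z-o[2])/d[:,2])[:,None]
E
python3 - <<'E'
from h import *
a=cap('top');b=cap('side')
np.set_printoptions(precision=3,suppress=True)
for n,c in(('top',a),('side',b)):
    cv2.imwrite(f'pics/{n}0.png',c['image']); print(n,-c['R'].T@c['t'],c['R'][2],c['fx'])
    W=cloud(c); print(np.nanmin(W,(0,1)),np.nanmax(W,(0,1)), np.isnan(W).mean())
print(r.get_state())
E
```

```text
top [0.517 0.108 0.943] [ 0.038 -0.025 -0.999] 431.8651599609184
[-0.272 -0.62  -0.816] [0.988 1.127 0.281] 0.004140218098958333
side [0.336 0.989 0.407] [ 0.225 -0.901 -0.372] 406.1327944560474
[-0.807 -2.483 -0.814] [1.235 0.733 0.771] 0.003992716471354167
{'time_s': 0.1, 'joints': array([-54.253,  20.587,   0.64 ,  -0.018, -70.137, -16.507]), 'qd': array([ 0.036, -0.076,  0.112,  0.019,  0.072,  0.041]), 'joint_torque': array([ -0.002, -58.416,  29.375,   7.016,   0.01 ,  -0.   ]), 'tcp_pos': array([ 0.222, -0.637,  0.245]), 'eef_rot': array([ 179.915,   -0.007, -160.766]), 'contact_force': array([-0.369, -0.248, -0.531]), 'moment': array([-0.034, -0.049, -0.029]), 'gripper_width': 0.08769741439870649}
```

View pics/top0.png

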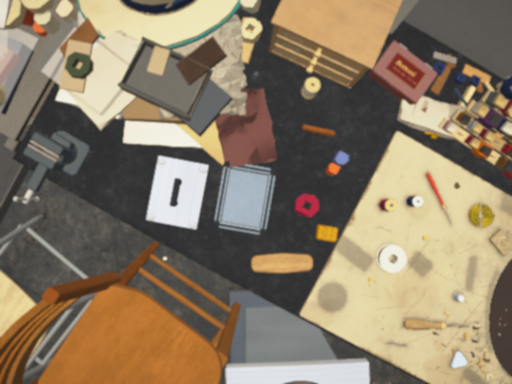

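View pics/side0.png

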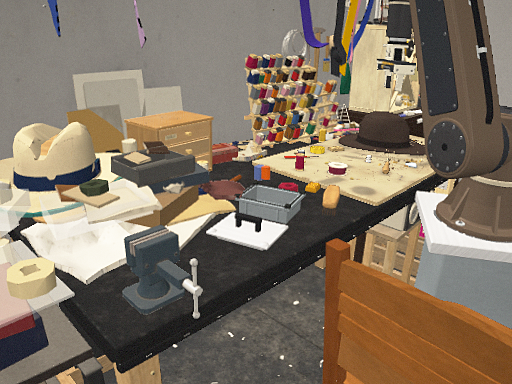

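The top view shows the lid at (177,192), box at (245,199), needle case at (319,130), spool at (312,88), brush at (282,263) and wax at (327,233). A chair stands at the lower left. The side view agrees, with the lid's handle at (249,222).

```bash
python3 - <<'E'
from h import *
np.set_printoptions(precision=4,suppress=True)
c=cap('top'); W=cloud(c); im=c['image']; hsv=cv2.cvtColor(im,cv2.COLOR_BGR2HSV).astype(int)
def rect(name,m,z,box):
    M=np.zeros(m.shape,np.uint8); x0,x1,y0,y1=box; M[y0:y1,x0:x1]=m[y0:y1,x0:x1]
    n,l,s,_=cv2.connectedComponentsWithStats(M); k=1+s[1:,4].argmax(); M=(l==k)
    v,u=np.nonzero(M); P=ray(c,np.c_[u,v],z)[:,:2]*1000
    (ce,sz,an)=cv2.minAreaRect(P.astype(np.float32)); q=W[M]
    print(name,len(u),'c',np.round(ce,1),'sz',np.round(sz,1),'ang',round(an,1),'mean',P.mean(0),'z pct',np.nanpercentile(q[:,2],[5,50,95])*1000)
    return M
H,S,V=hsv[...,0],hsv[...,1],hsv[...,2]
Z=W[...,2]
rect('lid',(V>190)&(S<40),.020,(140,213,150,235))
rect('handle',(V<110),.050,(165,190,170,215))
rect('lid(depth)',(Z>.012)&(Z<.035),.020,(143,212,150,235))
rect('box(depth)',(Z>.030)&(Z<.06),.042,(210,280,160,238))
rect('box col',(S>15)&(V>95)&(H>90)&(H<115),.042,(210,280,160,240))
rect('case',(S>90)&(V>60),.0065,(295,345,115,142))
rect('brush',(S>50)&(V>100),.03,(245,320,245,280))
rect('wax',(S>100)&(V>100),.017,(312,342,220,246))
rect('spool',(Z>.04),.058,(295,330,72,104))
rect('redring',(S>100)&(V>60),.01,(290,325,190,220))
cv2.imwrite('pics/topc.png',cv2.resize(im[90:250,140:350],None,fx=3.6,fy=3.6,interpolation=cv2.INTER_CUBIC))
# heights around
for uv in [(160,255),(75,150),(45,150),(240,140),(300,40),(130,255),(180,60)]: print(uv,W[uv[1],uv[0]])
E
```

```text
lid 3087 c [535.9 252.8] sz [109.2 138.9] ang 78.0 mean [535.936  252.3832] z pct [17.5083 20.24   23.3319]
handle 141 c [535.2 250.9] sz [11.8 55. ] ang 78.1 mean [535.3791 251.3439] z pct [46.8158 49.6101 52.5651]
lid(depth) 3150 c [535.6 252.9] sz [110.8 140.4] ang 77.9 mean [535.6406 251.9337] z pct [17.4825 20.2205 23.2776]
box(depth) 1459 c [525.8 107.6] sz [110.4 150.2] ang 79.1 mean [524.9478 108.662 ] z pct [37.9117 42.517  48.5518]
box col 3339 c [521.  108.4] sz [111.9 142.5] ang 78.8 mean [519.1629 107.7825] z pct [ 1.244   5.2707 43.9557]
case 241 c [665.3 -57.2] sz [75.4 15.9] ang 76.5 mean [665.3375 -56.9076] z pct [-1.8138  9.9982 13.7913]
brush 1163 c [380.5  32.3] sz [131.4  42.3] ang 88.3 mean [381.0842  33.2064] z pct [ 2.5274 35.5947 38.5456]
wax 352 c [440.2 -66.5] sz [49.  34.7] ang 79.0 mean [440.4015 -66.5945] z pct [-0.039  15.1427 18.4984]
spool 211 c [751.  -37.8] sz [31.1 35. ] ang 44.1 mean [750.8875 -37.3521] z pct [42.8076 57.1399 60.6521]
redring 477 c [502. -25.] sz [52.2 53.9] ang 43.2 mean [501.7855 -25.4063] z pct [-0.8651 20.2637 23.3159]
(160, 255) [ 0.2998  0.4556 -0.8058]
(75, 150) [0.6318 0.4735 0.0189]
(45, 150) [0.6218 0.4966 0.1132]
(240, 140) [0.6415 0.1151 0.0408]
(300, 40) [ 0.8194 -0.0047  0.1379]
(130, 255) [ 0.3024  0.5768 -0.8023]
(180, 60) [0.7832 0.2247 0.1401]
```

View pics/topc.png

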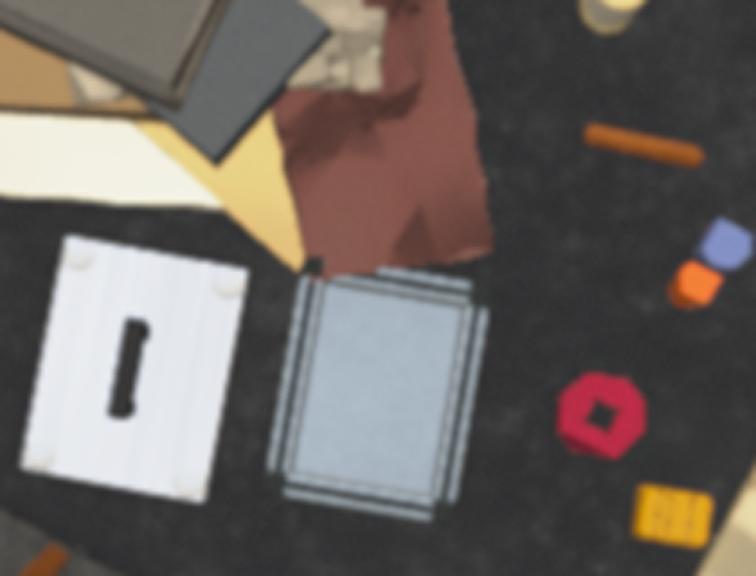

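The crop shows the lid the right way up, with its dark handle along its length. The box's four gasket corners are dark at the strip ends. The case is clear of clutter; orange and blue blocks lie to its lower right.

```bash
python3 - <<'E'
from h import *
W=np.vstack([cloud(cap(n)).reshape(-1,3) for n in('top','side')]); W=W[~np.isnan(W).any(1)]
print('max height (mm) rows x from 0.2, cols y from .5 to -.65 step .05')
for x in np.arange(.2,.9,.05):
    o=[]
    for y in np.arange(.5,-.7,-.05):
        m=(abs(W[:,0]-x)<.025)&(abs(W[:,1]-y)<.025)&(W[:,2]<.6); o.append('%4d'%(np.percentile(W[m,2],99)*1000) if m.sum()>5 else '   .')
    print('%.2f'%x,*o)
E
```

```text
max height (mm) rows x from 0.2, cols y from .5 to -.65 step .05
0.20 -126 -126 -126 -126 -126 -127 -717 -793    .  492  495    9   14   15   16   14   25   22   34   33  130  335  543  442
0.25 -125 -126 -126 -127 -127 -790    .    .    .   -5  494  495   15   14   14   35   32   25   34   34  137  334  544  541
0.30  129   66 -126 -127    .    .    .    .    2    3   12   15   15   15   15   15   15   35   14   34  128  138  137    .
0.35  136  136    .    .    .    .    2    3   36   38   38   33   15   16   40   37   15   15   15   30   28   99   97   27
0.40 -787    .    .    .    1    3    3    3   38   39   38   35   16   30   40   39   16   15   14   24   24   23   23   24
0.45    .    .    .    2   19   22   40   50   47   48    3   18   17   15   15   14   15   17   29   28  382   12   52  541
0.50    .    2    2    3   23   51   24   44   30   45   24   24    4   14   63   59   21   20   28  368  404  222  284  217
0.55   81    3    3    3   23   52   23   44   26   49   18   46   49   13   15   15   23   16   14  152  520  331  315 -795
0.60  116  115    3    3   24   23   24   50   46   49    3   49   49    3   15   15   15   87  192  324  331  331   47 -795
0.65  116  114  116   17   19   92  152  115   49   46    9   14   13    3   12   14  173  267  336  340    7  109 -512 -495
0.70    9  120  122  122  159  158  157  120   96   47    3    9    3    3    3   42  154  333  331  108  106   15  520  533
0.75  122  153  154  159  159  159  161  160   93   49   55   60  168  169   43   46   45   29  315  117   14  523  529  508
0.80  123  152  152  123  161  162  161  161   98    3  169  169  170  170   46   46   45   15   20  510  517  520    .    .
0.85  184  136  136  113  147  117  120  119  472  425  170  170  170  170  169   44    2  492  506  512    .    .    .    .
```

>>> {"name": "step_arm", "arguments": {"increments": [{"tz": 40, "az": 3, "claw": -0.3}, {"tx": 20, "ty": 40, "tz": 10, "az": 5}, {"tx": 25, "ty": 40, "az": 5}, {"tx": 25, "ty": 40, "az": 5}, {"tx": 25, "ty": 40, "az": 5}]}}

```text
$.increments[0]: bad value
```

>>> {"name": "step_arm", "arguments": {"increments": [{"tx": 0, "ty": 0, "tz": 20, "ax": 0, "ay": 0, "az": 3, "claw": 0.0}, {"tx": 2, "ty": 40, "tz": 10, "ax": 0, "ay": 0, "az": 5, "claw": 0.0}]}}

```text
time_s: 0.45
tcp_pos: [0.2243, -0.5996, 0.2748]
eef_rot: [180.0, -0.1, -152.7]
contact_force: [-0.1, 0.7, -0.1]
gripper_width: 0.0767
```

>>> {"name": "step_arm", "arguments": {"increments": [{"tx": 2, "ty": 45, "tz": 0, "ax": 0, "ay": 0, "az": 6, "claw": -0.3}, {"tx": 4, "ty": 45, "tz": 0, "ax": 0, "ay": 0, "az": 6, "claw": -0.3}, {"tx": 10, "ty": 45, "tz": 0, "ax": 0, "ay": 0, "az": 6, "claw": -0.3}, {"tx": 20, "ty": 40, "tz": 0, "ax": 0, "ay": 0, "az": 6, "claw": -0.3}, {"tx": 30, "ty": 35, "tz": 0, "ax": 0, "ay": 0, "az": 6, "claw": -0.3}, {"tx": 30, "ty": 35, "tz": 0, "ax": 0, "ay": 0, "az": 6, "claw": -0.3}, {"tx": 30, "ty": 35, "tz": 0, "ax": 0, "ay": 0, "az": 6, "claw": -0.3}, {"tx": 35, "ty": 30, "tz": 0, "ax": 0, "ay": 0, "az": 5, "claw": -0.3}, {"tx": 35, "ty": 30, "tz": 0, "ax": 0, "ay": 0, "az": 2, "claw": -0.3}, {"tx": 35, "ty": 30, "tz": 0, "ax": 0, "ay": 0, "az": 0, "claw": -0.3}, {"tx": 35, "ty": 30, "tz": 0, "ax": 0, "ay": 0, "az": 0, "claw": -0.3}, {"tx": 0, "ty": 0, "tz": 0, "ax": 0, "ay": 0, "az": 0, "claw": -0.3}]}}

```text
time_s: 1.65
tcp_pos: [0.4937, -0.1944, 0.275]
eef_rot: [-180.0, 0.0, -103.5]
contact_force: [-0.9, -0.4, -0.1]
gripper_width: 0.0307
```

>>> {"name": "step_arm", "arguments": {"increments": [{"tx": 35, "ty": 28, "tz": -10, "ax": 0, "ay": 0, "az": 0, "claw": -0.3}, {"tx": 35, "ty": 28, "tz": -10, "ax": 0, "ay": 0, "az": 0, "claw": -0.3}, {"tx": 35, "ty": 28, "tz": -10, "ax": 0, "ay": 0, "az": 0, "claw": -0.3}, {"tx": 35, "ty": 28, "tz": -10, "ax": 0, "ay": 0, "az": 0, "claw": -0.3}, {"tx": 31, "ty": 25, "tz": -15, "ax": 0, "ay": 0, "az": 0, "claw": -0.3}, {"tx": 0, "ty": 0, "tz": -40, "ax": 0, "ay": 0, "az": 0, "claw": -0.3}, {"tx": 0, "ty": 0, "tz": -40, "ax": 0, "ay": 0, "az": 0, "claw": -0.3}, {"tx": 0, "ty": 0, "tz": -40, "ax": 0, "ay": 0, "az": 0, "claw": -0.3}, {"tx": 0, "ty": 0, "tz": -20, "ax": 0, "ay": 0, "az": 0, "claw": -0.3}, {"tx": 0, "ty": 0, "tz": 0, "ax": 0, "ay": 0, "az": 0, "claw": -0.3}]}}

```text
time_s: 2.65
tcp_pos: [0.6588, -0.0608, 0.0768]
eef_rot: [179.6, -0.1, -103.8]
contact_force: [-0.2, -0.0, 0.6]
gripper_width: 0.0307
```

```bash
python3 - <<'E'
from h import *
a=cap('top')['image'][80:170,270:370]; b=cap('side')['image'][130:240,230:400]
cv2.imwrite('pics/g1.png',np.hstack([cv2.resize(a,(400,360),interpolation=cv2.INTER_CUBIC),cv2.resize(b,(400,360),interpolation=cv2.INTER_CUBIC)]))
E
```

```text
(no output)
```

View pics/g1.png

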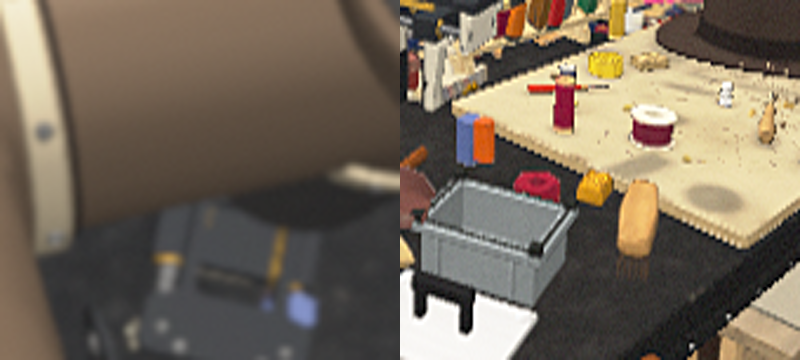

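The arm hides the top view of the grasp; the side crop shows the blocks clear of the fingers. I correct by the measured offset and go down.

>>> {"name": "step_arm", "arguments": {"increments": [{"tx": 6.5, "ty": 3.8, "tz": 0, "ax": 0, "ay": 0, "az": 0.3, "claw": -0.3}, {"tx": 0, "ty": 0, "tz": -25, "ax": 0, "ay": 0, "az": 0, "claw": -0.3}, {"tx": 0, "ty": 0, "tz": -20, "ax": 0, "ay": 0, "az": 0, "claw": -0.3}, {"tx": 0, "ty": 0, "tz": -10, "ax": 0, "ay": 0, "az": 0, "claw": -0.3}, {"tx": 0, "ty": 0, "tz": 0, "ax": 0, "ay": 0, "az": 0, "claw": -0.3}]}}

```text
time_s: 3.25
tcp_pos: [0.668, -0.0564, 0.0254]
eef_rot: [180.0, -0.0, -103.4]
contact_force: [-0.7, -0.3, 0.4]
gripper_width: 0.0302
```

>>> {"name": "step_arm", "arguments": {"increments": [{"tx": -2, "ty": 0, "tz": -4, "ax": 0, "ay": 0, "az": 0, "claw": -0.3}, {"tx": 0, "ty": 0, "tz": 0, "ax": 0, "ay": 0, "az": 0, "claw": -1}, {"tx": 0, "ty": 0, "tz": 0, "ax": 0, "ay": 0, "az": 0, "claw": -1}, {"tx": 0, "ty": 0, "tz": 0, "ax": 0, "ay": 0, "az": 0, "claw": -1}, {"tx": 0, "ty": 0, "tz": 0, "ax": 0, "ay": 0, "az": 0, "claw": -1}, {"tx": 0, "ty": 0, "tz": 0, "ax": 0, "ay": 0, "az": 0, "claw": -1}], "newtons": 12}}

```text
time_s: 3.85
tcp_pos: [0.6663, -0.0564, 0.0223]
eef_rot: [-179.9, 0.0, -103.4]
contact_force: [-1.4, 0.3, 5.1]
gripper_width: 0.0125
```

>>> {"name": "step_arm", "arguments": {"increments": [{"tx": 0, "ty": 0, "tz": 20, "ax": 0, "ay": 0, "az": 0, "claw": -1}, {"tx": 0, "ty": 0, "tz": 40, "ax": 0, "ay": 0, "az": 0, "claw": -1}, {"tx": 0, "ty": 0, "tz": 40, "ax": 0, "ay": 0, "az": 0, "claw": -1}, {"tx": -20, "ty": 24, "tz": 0, "ax": 0, "ay": 0, "az": 2.2, "claw": -1}, {"tx": -25, "ty": 28, "tz": 0, "ax": 0, "ay": 0, "az": 0, "claw": -1}, {"tx": -25, "ty": 28, "tz": 0, "ax": 0, "ay": 0, "az": 0, "claw": -1}, {"tx": -25, "ty": 28, "tz": 0, "ax": 0, "ay": 0, "az": 0, "claw": -1}, {"tx": -25, "ty": 28, "tz": 0, "ax": 0, "ay": 0, "az": 0, "claw": -1}, {"tx": -25, "ty": 28, "tz": 0, "ax": 0, "ay": 0, "az": 0, "claw": -1}, {"tx": 0, "ty": 0, "tz": 0, "ax": 0, "ay": 0, "az": 0, "claw": -1}]}}

```text
time_s: 4.85
tcp_pos: [0.5185, 0.1097, 0.1218]
eef_rot: [180.0, 0.0, -101.1]
contact_force: [1.0, 0.5, -0.1]
gripper_width: 0.0128
```

```bash
python3 - <<'E'
from h import *
b=cap('side')['image'][120:260,220:350]; a=cap('top')['image'][130:260,190:330]
cv2.imwrite('pics/g2.png',np.hstack([cv2.resize(a,(400,372),interpolation=cv2.INTER_CUBIC),cv2.resize(b,(345,372),interpolation=cv2.INTER_CUBIC)]))
E
```

```text
(no output)
```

View pics/g2.png

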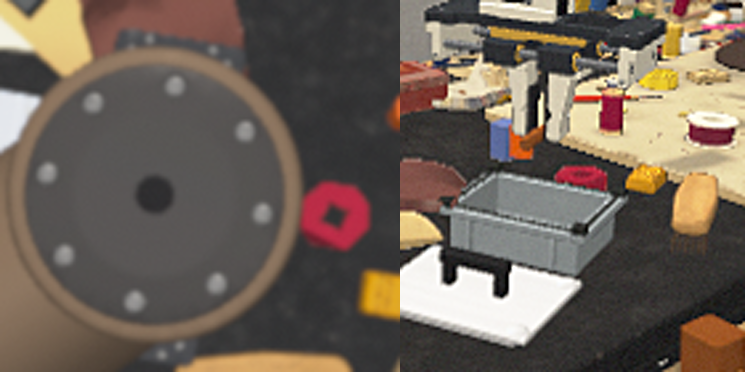

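>>> {"name": "step_arm", "arguments": {"increments": [{"tx": 2, "ty": -1, "tz": -20, "ax": 0, "ay": 0, "az": 0, "claw": -1}, {"tx": 0, "ty": 0, "tz": -20, "ax": 0, "ay": 0, "az": 0, "claw": -1}, {"tx": 0, "ty": 0, "tz": -20, "ax": 0, "ay": 0, "az": 0, "claw": -1}, {"tx": 0, "ty": 0, "tz": -15, "ax": 0, "ay": 0, "az": 0, "claw": -1}, {"tx": 0, "ty": 0, "tz": -12, "ax": 0, "ay": 0, "az": 0, "claw": -1}, {"tx": 0, "ty": 0, "tz": -5, "ax": 0, "ay": 0, "az": 0, "claw": -1}, {"tx": 0, "ty": 0, "tz": 0, "ax": 0, "ay": 0, "az": 0, "claw": -1}]}}

```text
time_s: 5.65
tcp_pos: [0.5229, 0.106, 0.0289]
eef_rot: [180.0, -0.1, -101.3]
contact_force: [-0.2, 0.0, -0.4]
gripper_width: 0.0126
```

>>> {"name": "step_arm", "arguments": {"increments": [{"tx": -2, "ty": 2, "tz": -2, "ax": 0, "ay": 0, "az": 0, "claw": -1}, {"tx": 0, "ty": 0, "tz": 0, "ax": 0, "ay": 0, "az": 0, "claw": -0.5}, {"tx": 0, "ty": 0, "tz": 0, "ax": 0, "ay": 0, "az": 0, "claw": -0.3}, {"tx": 0, "ty": 0, "tz": 0, "ax": 0, "ay": 0, "az": 0, "claw": -0.3}, {"tx": 0, "ty": 0, "tz": 15, "ax": 0, "ay": 0, "az": 0, "claw": -0.3}, {"tx": 0, "ty": 0, "tz": 30, "ax": 0, "ay": 0, "az": 0, "claw": -0.3}, {"tx": 0, "ty": 0, "tz": 45, "ax": 0, "ay": 0, "az": 0, "claw": -0.3}, {"tx": 0, "ty": 0, "tz": 45, "ax": 0, "ay": 0, "az": 0, "claw": -0.3}, {"tx": 0, "ty": 0, "tz": 40, "ax": 0, "ay": 0, "az": 0, "claw": -0.3}]}}

```text
time_s: 6.55
tcp_pos: [0.5209, 0.1085, 0.2053]
eef_rot: [-179.9, 0.1, -101.2]
contact_force: [1.1, 1.1, -0.2]
gripper_width: 0.0308
```

>>> {"name": "step_arm", "arguments": {"increments": [{"tx": -6, "ty": 20, "tz": 5, "ax": 0, "ay": 0, "az": 8, "claw": -0.3}, {"tx": -6, "ty": 20, "tz": 0, "ax": 0, "ay": 0, "az": 8, "claw": -0.3}, {"tx": -6, "ty": 20, "tz": 0, "ax": 0, "ay": 0, "az": 8, "claw": -0.3}, {"tx": -6, "ty": 20, "tz": 0, "ax": 0, "ay": 0, "az": 8, "claw": -0.3}, {"tx": -6, "ty": 20, "tz": 0, "ax": 0, "ay": 0, "az": 8, "claw": -0.3}, {"tx": -6, "ty": 20, "tz": 0, "ax": 0, "ay": 0, "az": 8, "claw": -0.3}, {"tx": -6, "ty": 20, "tz": 0, "ax": 0, "ay": 0, "az": 8, "claw": -0.3}, {"tx": -6, "ty": 20, "tz": 0, "ax": 0, "ay": 0, "az": 8, "claw": -0.3}, {"tx": -6, "ty": 20, "tz": 0, "ax": 0, "ay": 0, "az": 8, "claw": -0.3}, {"tx": -6, "ty": 20, "tz": 0, "ax": 0, "ay": 0, "az": 8, "claw": -0.3}, {"tx": -6, "ty": 20, "tz": 0, "ax": 0, "ay": 0, "az": 8, "claw": -0.3}, {"tx": 0, "ty": 0, "tz": 0, "ax": 0, "ay": 0, "az": 1, "claw": -0.3}]}}

```text
time_s: 7.75
tcp_pos: [0.4544, 0.3304, 0.2077]
eef_rot: [-180.0, -0.0, -11.9]
contact_force: [0.8, 0.3, -0.0]
gripper_width: 0.0305
```

```bash
cat >> h.py <<'E'
def rect(c,m,z,box):
    M=np.zeros(m.shape,np.uint8); x0,x1,y0,y1=box; M[y0:y1,x0:x1]=m[y0:y1,x0:x1]
    n,l,s,_=cv2.connectedComponentsWithStats(M); M=(l==1+s[1:,4].argmax())
    v,u=np.nonzero(M); P=ray(c,np.c_[u,v],z)[:,:2]*1000
    ce,sz,an=cv2.minAreaRect(P.astype(np.float32)); return len(u),np.round(ce,1),np.round(sz,1),round(an,1),P.mean(0).round(1)
def hsv(c): return cv2.split(cv2.cvtColor(c['image'],cv2.COLOR_BGR2HSV).astype(np.float32))
E
python3 - <<'E'
from h import *
s=r.get_state(); print(s['joints'],s['tcp_pos'])
c=cap('top'); H,S,V=hsv(c)
print('case',rect(c,(S>110)&(V>60)&(H<25),.0105,(220,268,172,225)))
print('box',rect(c,(S>15)&(V>95)&(H>90)&(H<115),.042,(210,280,160,240)))
# black gasket corners via dark pixels higher than flange
W=cloud(c)
a=c['image'][130:260,130:300]
cv2.imwrite('pics/g3.png',cv2.resize(a,None,fx=4.5,fy=4.5,interpolation=cv2.INTER_CUBIC))
E
```

```text
[ 5.59817739e+01  1.15597349e+01 -1.69714294e+01 -5.39725138e-04
 -6.14267705e+01  2.21116451e+01] [0.45443095 0.33043215 0.20772247]
case (121, array([519.6, 108.5]), array([68.1,  8.5]), 79.2, array([519.5, 107.5]))
box (3099, array([521. , 108.4]), array([112.1, 142.5]), 78.8, array([519. , 107.7]))
```

View pics/g3.png

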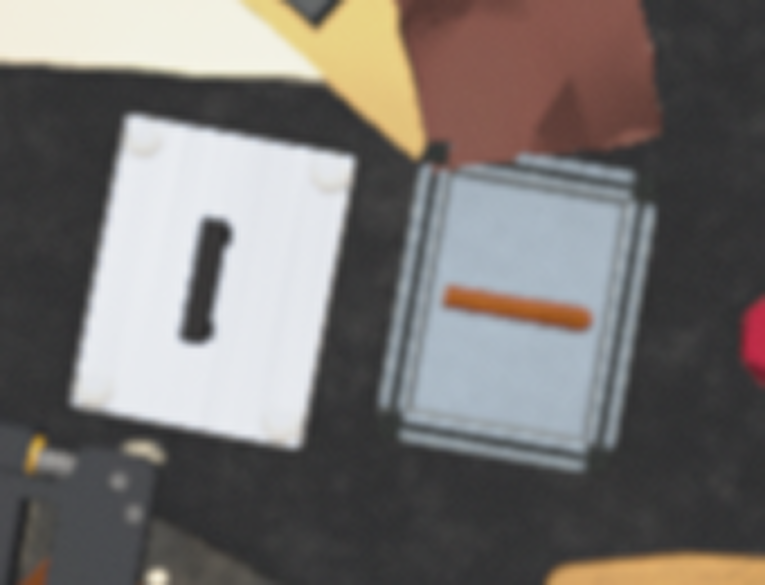

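The case lies across the middle of the box floor. The lid is undisturbed, and the leather's edge meets the box's far flange. I check whether the leather stands in the lid's way.

```bash
python3 - <<'E'
from h import *
c=cap('top'); W=cloud(c); H,S,V=hsv(c); a=np.radians(-11.2)
Rb=np.array([[np.cos(a),np.sin(a)],[-np.sin(a),np.cos(a)]])
B=(W[...,:2]-[.521,.1084])@Rb.T*1000; Z=W[...,2]*1000
red=(S>60)&((H<12)|(H>168))&(V>60)
for lo in range(50,100,4):
  print(lo,[ (lambda m:'%d/%d'%(np.median(Z[m]),m.sum()) if m.sum() else '-')(red&(B[...,0]>=lo)&(B[...,0]<lo+4)&(B[...,1]>=y)&(B[...,1]<y+15)) for y in range(-60,75,15)])
# flange edge estimates: bright flange/gasket at height 38..54
m=(Z>36)&(Z<54)&~red&(abs(B[...,0])<80)&(abs(B[...,1])<62)&((abs(B[...,0])>56)|(abs(B[...,1])>41))
for i in(0,1): print(np.percentile(B[m][:,i],[1,3,97,99]))
E
```

```text
50 ['-', '-', '-', '-', '-', '-', '-', '-', '-']
54 ['-', '-', '-', '-', '-', '-', '48/1', '-', '-']
58 ['-', '-', '-', '-', '-', '-', '46/8', '-', '-']
62 ['-', '-', '-', '-', '45/1', '45/9', '45/12', '-', '-']
66 ['-', '-', '-', '-', '40/1', '44/14', '46/14', '46/5', '-']
70 ['-', '-', '-', '-', '40/11', '44/14', '44/14', '44/10', '-']
74 ['-', '-', '-', '27/12', '41/14', '43/13', '43/12', '43/12', '-']
78 ['-', '-', '13/9', '24/12', '39/14', '44/14', '44/14', '44/12', '-']
82 ['-', '8/10', '17/14', '26/14', '40/14', '42/14', '43/13', '43/13', '43/1']
86 ['9/2', '21/13', '21/13', '28/14', '41/14', '42/14', '41/13', '43/14', '48/2']
90 ['19/7', '23/12', '23/14', '30/13', '41/13', '42/13', '42/14', '42/13', '43/2']
94 ['22/9', '25/14', '27/15', '31/15', '40/13', '41/13', '42/14', '42/13', '43/4']
98 ['27/6', '28/14', '31/14', '33/14', '41/14', '41/14', '41/13', '41/14', '44/5']
[-69.54435044 -68.47362085  67.48405146  69.07628079]
[-54.62015207 -53.64891924  53.62555233  54.6259432 ]
```

>>> {"name": "step_arm", "arguments": {"increments": [{"tx": 20, "ty": -20, "tz": 0, "ax": 0, "ay": 0, "az": 0, "claw": 0}, {"tx": 30, "ty": -30, "tz": 0, "ax": 0, "ay": 0, "az": 0, "claw": 0}, {"tx": 31, "ty": -29, "tz": -10, "ax": 0, "ay": 0, "az": 0, "claw": 0}, {"tx": 0, "ty": 0, "tz": -30, "ax": 0, "ay": 0, "az": 0, "claw": 0}, {"tx": 0, "ty": 0, "tz": -30, "ax": 0, "ay": 0, "az": 0, "claw": 0}, {"tx": 0, "ty": 0, "tz": 0, "ax": 0, "ay": 0, "az": 0, "claw": 0}]}}

```text
time_s: 8.45
tcp_pos: [0.534, 0.2466, 0.1338]
eef_rot: [179.7, 0.3, -12.5]
contact_force: [-0.3, -0.6, -0.7]
gripper_width: 0.044
```

>>> {"name": "step_arm", "arguments": {"increments": [{"tx": 1.5, "ty": 4, "tz": -30, "ax": 0, "ay": 0, "az": 0, "claw": 0}, {"tx": 0, "ty": 0, "tz": -30, "ax": 0, "ay": 0, "az": 0, "claw": 0}, {"tx": 0, "ty": 0, "tz": -15, "ax": 0, "ay": 0, "az": 0, "claw": 0}, {"tx": 0, "ty": 0, "tz": 0, "ax": 0, "ay": 0, "az": 0, "claw": 0}, {"tx": 0, "ty": 0, "tz": 0, "ax": 0, "ay": 0, "az": 0, "claw": 0}]}}

```text
time_s: 8.95
tcp_pos: [0.5381, 0.2539, 0.0641]
eef_rot: [-180.0, -0.1, -12.3]
contact_force: [-0.4, 0.2, 0.3]
gripper_width: 0.0439
```

>>> {"name": "step_arm", "arguments": {"increments": [{"tx": -2.5, "ty": -2, "tz": -10, "ax": 0, "ay": 0, "az": 0.3, "claw": 0}, {"tx": 0, "ty": 0, "tz": -8, "ax": 0, "ay": 0, "az": 0, "claw": 0}, {"tx": 0, "ty": 0, "tz": 0, "ax": 0, "ay": 0, "az": 0, "claw": 0}, {"tx": 0, "ty": 0, "tz": 0, "ax": 0, "ay": 0, "az": 0, "claw": -1}, {"tx": 0, "ty": 0, "tz": 0, "ax": 0, "ay": 0, "az": 0, "claw": -1}, {"tx": 0, "ty": 0, "tz": 0, "ax": 0, "ay": 0, "az": 0, "claw": -1}, {"tx": 0, "ty": 0, "tz": 0, "ax": 0, "ay": 0, "az": 0, "claw": -1}, {"tx": 0, "ty": 0, "tz": 0, "ax": 0, "ay": 0, "az": 0, "claw": -1}], "newtons": 30}}

```text
time_s: 9.75
tcp_pos: [0.5351, 0.2518, 0.0448]
eef_rot: [-180.0, -0.0, -12.0]
contact_force: [-0.4, 0.2, -0.7]
gripper_width: 0.0135
```

```bash
python3 - <<'E'
from h import *
s=r.get_state(); print(s['tcp_pos'],s['eef_rot'],s['joints'],s['contact_force'])
c=cap('top')
a=c['image'][110:270,110:320]
cv2.imwrite('pics/g4.png',cv2.resize(a,None,fx=3,fy=3,interpolation=cv2.INTER_CUBIC))
H,S,V=hsv(c); print('lid',rect(c,(V>190)&(S<40),.020,(135,220,140,240)))
E
```

```text
[0.53514837 0.25176307 0.04479289] [-1.79969015e+02 -2.46810554e-02 -1.19545273e+01] [ 4.41205889e+01  2.43019668e+01 -2.34670537e+01  4.74464209e-03
 -4.21914943e+01  3.39213762e+01] [-0.3934767   0.23429345 -0.70250801]
lid (604, array([585.3, 241.8]), array([109.3,  38.2]), 77.4, array([587.2, 229.6]))
```

>>> {"name": "step_arm", "arguments": {"increments": [{"tx": 0, "ty": 0, "tz": 15, "ax": 0, "ay": 0, "az": 0, "claw": -1}, {"tx": 0, "ty": 0, "tz": 30, "ax": 0, "ay": 0, "az": 0, "claw": -1}, {"tx": 0, "ty": 0, "tz": 30, "ax": 0, "ay": 0, "az": 0, "claw": -1}, {"tx": 0, "ty": 0, "tz": 15, "ax": 0, "ay": 0, "az": 0.8, "claw": -1}, {"tx": -2, "ty": -20, "tz": 0, "ax": 0, "ay": 0, "az": 0, "claw": -1}, {"tx": -3, "ty": -30, "tz": 0, "ax": 0, "ay": 0, "az": 0, "claw": -1}, {"tx": -3, "ty": -30, "tz": 0, "ax": 0, "ay": 0, "az": 0, "claw": -1}, {"tx": -3, "ty": -30, "tz": 0, "ax": 0, "ay": 0, "az": 0, "claw": -1}, {"tx": -2, "ty": -20, "tz": 0, "ax": 0, "ay": 0, "az": 0, "claw": -1}, {"tx": -1, "ty": -13, "tz": 0, "ax": 0, "ay": 0, "az": 0, "claw": -1}, {"tx": 0, "ty": 0, "tz": 0, "ax": 0, "ay": 0, "az": 0, "claw": -1}]}}

```text
time_s: 10.9
tcp_pos: [0.52, 0.1066, 0.1339]
eef_rot: [179.9, 0.1, -11.3]
contact_force: [0.1, 0.8, -3.5]
gripper_width: 0.0136
```

```bash
python3 - <<'E'
from h import *
s=r.get_state(); print(s['tcp_pos'],s['eef_rot'],s['contact_force'])
c=cap('top');d=cap('side')
cv2.imwrite('pics/g4.png',np.hstack([cv2.resize(c['image'][130:260,180:310],(400,400),interpolation=cv2.INTER_CUBIC),cv2.resize(d['image'][130:260,220:350],(400,400),interpolation=cv2.INTER_CUBIC)]))
E
```

```text
[0.51995353 0.10663973 0.13390299] [ 1.79945485e+02  8.28005418e-02 -1.12759588e+01] [ 0.05574018  0.81427069 -3.47912767]
```

View pics/g4.png

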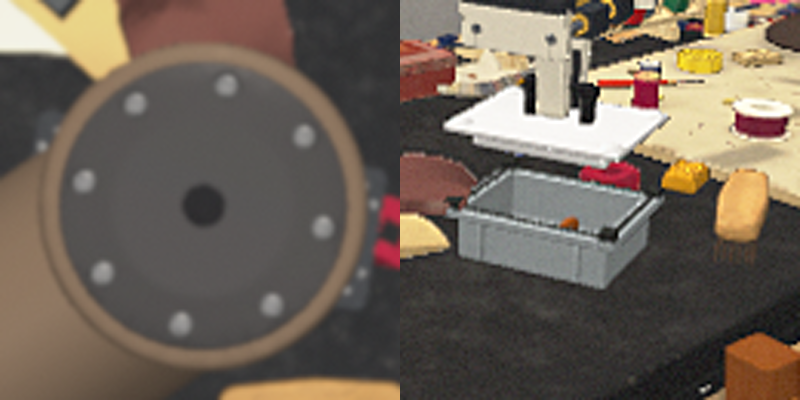

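>>> {"name": "step_arm", "arguments": {"increments": [{"tx": 0.6, "ty": 1.6, "tz": -20, "ax": 0, "ay": 0, "az": 0.1, "claw": -1}, {"tx": 0, "ty": 0, "tz": -15, "ax": 0, "ay": 0, "az": 0, "claw": -1}, {"tx": 0, "ty": 0, "tz": -8, "ax": 0, "ay": 0, "az": 0, "claw": -1}, {"tx": 0, "ty": 0, "tz": 0, "ax": 0, "ay": 0, "az": 0, "claw": -1}, {"tx": 0, "ty": 0, "tz": 0, "ax": 0, "ay": 0, "az": 0, "claw": -1}]}}

```text
time_s: 11.5
tcp_pos: [0.5218, 0.1106, 0.0918]
eef_rot: [180.0, -0.0, -11.0]
contact_force: [1.5, -0.4, -3.8]
gripper_width: 0.0139
```

>>> {"name": "step_arm", "arguments": {"increments": [{"tx": -0.8, "ty": -2, "tz": 0, "ax": 0, "ay": 0, "az": 0, "claw": -1}, {"tx": 0, "ty": 0, "tz": 0, "ax": 0, "ay": 0, "az": 0, "claw": -1}, {"tx": 0, "ty": 0, "tz": 0, "ax": 0, "ay": 0, "az": 0, "claw": -1}, {"tx": 0, "ty": 0, "tz": 0, "ax": 0, "ay": 0, "az": 0, "claw": -1}]}}

```text
time_s: 11.9
tcp_pos: [0.5208, 0.1081, 0.0919]
eef_rot: [-180.0, -0.0, -11.1]
contact_force: [0.2, 0.4, -3.4]
gripper_width: 0.0134
```

```bash
python3 - <<'E'
from h import *
s=r.get_state(); print(s['tcp_pos'],s['eef_rot'],s['contact_force'],s['qd'])
d=cap('side')
cv2.imwrite('pics/g5.png',cv2.resize(d['image'][155:235,225:325],(750,600),interpolation=cv2.INTER_CUBIC))
E
```

```text
[0.52082746 0.10812393 0.09190466] [-1.79975810e+02 -2.79404916e-02 -1.10666971e+01] [ 0.18514819  0.40750848 -3.41723764] [ 0.08217077  0.20559338 -0.06731412 -0.09369592 -0.0543533   0.05845132]
```

View pics/g5.png

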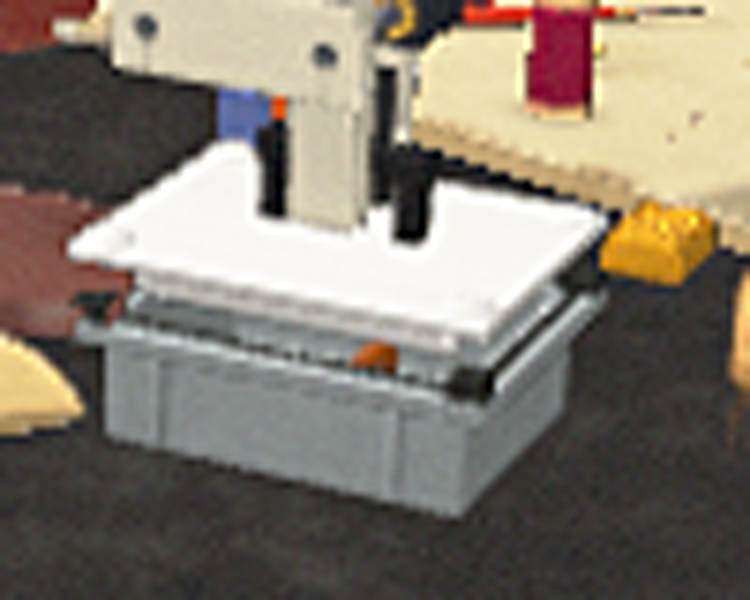

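The lid hangs level just above the box. Its plate corners at (75,250), (487,340) and (605,215) stand over the flange corners at (80,330), (480,400) and (605,295).

>>> {"name": "step_arm", "arguments": {"increments": [{"tx": 0, "ty": 0, "tz": -3, "ax": 0, "ay": 0, "az": 0, "claw": -1}, {"tx": 0, "ty": 0, "tz": -2, "ax": 0, "ay": 0, "az": 0, "claw": -1}, {"tx": 0, "ty": 0, "tz": -2, "ax": 0, "ay": 0, "az": 0, "claw": -1}, {"tx": 0, "ty": 0, "tz": 0, "ax": 0, "ay": 0, "az": 0, "claw": -1}, {"tx": 0, "ty": 0, "tz": 0, "ax": 0, "ay": 0, "az": 0, "claw": -1}]}}

```text
time_s: 12.45
tcp_pos: [0.5207, 0.1081, 0.0844]
eef_rot: [180.0, 0.0, -11.1]
contact_force: [0.7, -0.2, -2.8]
gripper_width: 0.0136
```

Rim is past the box edge (at 86.8 mm) with no side force. I continue to near contact.

>>> {"name": "step_arm", "arguments": {"increments": [{"tx": 0, "ty": 0, "tz": -1, "ax": 0, "ay": 0, "az": 0, "claw": -1}, {"tx": 0, "ty": 0, "tz": -1, "ax": 0, "ay": 0, "az": 0, "claw": -1}, {"tx": 0, "ty": 0, "tz": -1, "ax": 0, "ay": 0, "az": 0, "claw": -1}, {"tx": 0, "ty": 0, "tz": 0, "ax": 0, "ay": 0, "az": 0, "claw": -1}, {"tx": 0, "ty": 0, "tz": 0, "ax": 0, "ay": 0, "az": 0, "claw": -1}]}}

```text
time_s: 12.95
tcp_pos: [0.5207, 0.1081, 0.0815]
eef_rot: [180.0, 0.0, -11.1]
contact_force: [-0.9, -1.0, -3.2]
gripper_width: 0.0138
```

>>> {"name": "step_arm", "arguments": {"increments": [{"tx": 0, "ty": 0, "tz": -0.8, "ax": 0, "ay": 0, "az": 0, "claw": -1}, {"tx": 0, "ty": 0, "tz": 0, "ax": 0, "ay": 0, "az": 0, "claw": -1}, {"tx": 0, "ty": 0, "tz": 0, "ax": 0, "ay": 0, "az": 0, "claw": -1}]}}

```text
time_s: 13.25
tcp_pos: [0.5207, 0.1081, 0.0807]
eef_rot: [180.0, 0.0, -11.1]
contact_force: [0.4, 0.2, -3.5]
gripper_width: 0.0134
```

>>> {"name": "step_arm", "arguments": {"increments": [{"tx": 0, "ty": 0, "tz": -0.7, "ax": 0, "ay": 0, "az": 0, "claw": -1}, {"tx": 0, "ty": 0, "tz": 0, "ax": 0, "ay": 0, "az": 0, "claw": -1}, {"tx": 0, "ty": 0, "tz": 0, "ax": 0, "ay": 0, "az": 0, "claw": -1}]}}

```text
time_s: 13.55
tcp_pos: [0.5208, 0.1081, 0.0801]
eef_rot: [-180.0, -0.0, -11.1]
contact_force: [-1.0, -0.5, -1.9]
gripper_width: 0.0135
```

Contact begins, so I release and lift clear.

>>> {"name": "step_arm", "arguments": {"increments": [{"tx": 0, "ty": 0, "tz": 0, "ax": 0, "ay": 0, "az": 0, "claw": -0.6}, {"tx": 0, "ty": 0, "tz": 0, "ax": 0, "ay": 0, "az": 0, "claw": -0.2}, {"tx": 0, "ty": 0, "tz": 0, "ax": 0, "ay": 0, "az": 0, "claw": 0}, {"tx": 0, "ty": 0, "tz": 0, "ax": 0, "ay": 0, "az": 0, "claw": 0}, {"tx": 0, "ty": 0, "tz": 15, "ax": 0, "ay": 0, "az": 0, "claw": 0}, {"tx": 0, "ty": 0, "tz": 30, "ax": 0, "ay": 0, "az": 0, "claw": 0}, {"tx": 0, "ty": 0, "tz": 40, "ax": 0, "ay": 0, "az": 0, "claw": -1}, {"tx": -5, "ty": 30, "tz": 30, "ax": 0, "ay": 0, "az": 0, "claw": -1}, {"tx": -15, "ty": 45, "tz": 0, "ax": 0, "ay": 0, "az": 0, "claw": -1}, {"tx": -20, "ty": 45, "tz": 0, "ax": 0, "ay": 0, "az": 0, "claw": -1}, {"tx": -20, "ty": 45, "tz": 0, "ax": 0, "ay": 0, "az": 0, "claw": -1}, {"tx": -20, "ty": 45, "tz": 0, "ax": 0, "ay": 0, "az": 0, "claw": -1}]}}

```text
time_s: 14.75
tcp_pos: [0.4397, 0.3197, 0.1955]
eef_rot: [-180.0, -0.0, -11.1]
contact_force: [0.6, 0.2, 0.1]
gripper_width: 0.0025
```

```bash
cat >> h.py <<'E'
def lid():
    """lid centre, rect and plate plane in world from the top camera; corner heights"""
    c=cap('top'); W=cloud(c); H,S,V=hsv(c); m=(V>190)&(S<40)
    res=rect(c,m,.055,(205,285,155,245))
    M=np.zeros(m.shape,bool); M[155:245,205:285]=m[155:245,205:285]; M=cv2.erode(M.astype(np.uint8),np.ones((5,5)))>0
    P=W[M]; P=P[np.isfinite(P).all(1)]; P=P[abs(P[:,2]-.055)<.012]
    q=(P[:,:2]-res[1]/1000); co=np.linalg.lstsq(np.c_[q,np.ones(len(q))],P[:,2],rcond=None)[0]
    a=np.radians(-11.2); x=np.array([np.cos(a),np.sin(a)]); y=np.array([-x[1],x[0]])
    print('lid',res,'plate z',round(co[2]*1e3,2),'tilt deg about',np.degrees(co[:2]).round(2))
    for n,sx,sy in(('c1',1,1),('c2',1,-1),('c3',-1,-1),('c4',-1,1)):
        p=np.array([.521,.1084])+sx*.06*x+sy*.045*y
        print(n,'mark xy mm',(p*1e3).round(1),'plate z',round((co[:2]@(p-res[1]/1000)+co[2])*1e3,2))
    return c
E
python3 - <<'E'
from h import *
c=lid(); d=cap('side')
cv2.imwrite('pics/g6.png',np.hstack([cv2.resize(c['image'][140:250,190:300],(400,400),interpolation=cv2.INTER_CUBIC),cv2.resize(d['image'][150:250,225:325],(400,400),interpolation=cv2.INTER_CUBIC)]))
E
```

```text
lid (3351, array([521.8, 108.3]), array([108.8, 138.7]), 79.1, array([521.6, 108.5])) plate z 55.53 tilt deg about [-0.   -0.08]
c1 mark xy mm [588.6 140.9] plate z 55.48
c2 mark xy mm [571.1  52.6] plate z 55.61
c3 mark xy mm [453.4  75.9] plate z 55.58
c4 mark xy mm [470.9 164.2] plate z 55.45
```

View pics/g6.png

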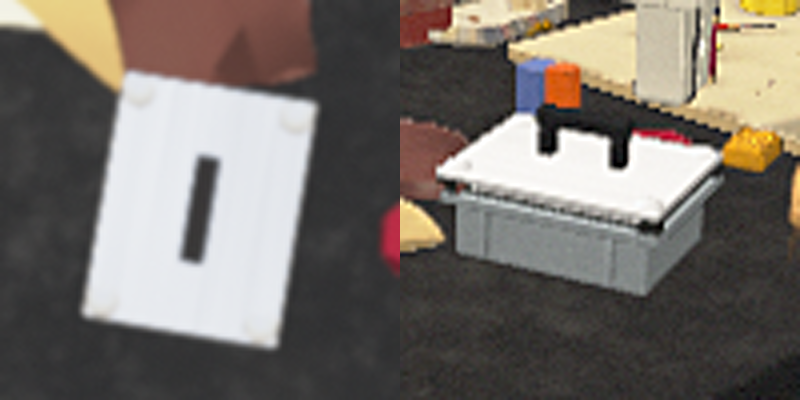

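The lid lies on the proud corners: centre within 1 mm and plate top at 55.5 mm as expected, level, fingers clear. I shut the jaws and start pressing at corner 1.

>>> {"name": "step_arm", "arguments": {"increments": [{"tx": 30, "ty": -36, "tz": 0, "ax": 0, "ay": 0, "az": 0, "claw": -1}, {"tx": 30, "ty": -36, "tz": 0, "ax": 0, "ay": 0, "az": 0, "claw": -1}, {"tx": 30, "ty": -36, "tz": 0, "ax": 0, "ay": 0, "az": 0, "claw": -1}, {"tx": 30, "ty": -36, "tz": -20, "ax": 0, "ay": 0, "az": 0, "claw": -1}, {"tx": 29, "ty": -35, "tz": -30, "ax": 0, "ay": 0, "az": 0, "claw": -1}, {"tx": 0, "ty": 0, "tz": -30, "ax": 0, "ay": 0, "az": 0, "claw": -1}, {"tx": 0, "ty": 0, "tz": -20, "ax": 0, "ay": 0, "az": 0, "claw": -1}, {"tx": 0, "ty": 0, "tz": -5, "ax": 0, "ay": 0, "az": 0, "claw": -1}, {"tx": 0, "ty": 0, "tz": 0, "ax": 0, "ay": 0, "az": 0, "claw": -1}, {"tx": 0, "ty": 0, "tz": 0, "ax": 0, "ay": 0, "az": 0, "claw": -1}]}}

```text
time_s: 15.85
tcp_pos: [0.5874, 0.1431, 0.0942]
eef_rot: [-180.0, -0.1, -11.0]
contact_force: [0.5, 0.1, 0.7]
gripper_width: 0.0006
```

>>> {"name": "step_arm", "arguments": {"increments": [{"tx": 1.5, "ty": -2, "tz": -10, "ax": 0, "ay": 0, "az": 0, "claw": -1}, {"tx": 0, "ty": 0, "tz": -4, "ax": 0, "ay": 0, "az": 0, "claw": -1}, {"tx": 0, "ty": 0, "tz": 0, "ax": 0, "ay": 0, "az": 0, "claw": -1}, {"tx": 0, "ty": 0, "tz": -1, "ax": 0, "ay": 0, "az": 0, "claw": -1}, {"tx": 0, "ty": 0, "tz": -1, "ax": 0, "ay": 0, "az": 0, "claw": -1}, {"tx": 0, "ty": 0, "tz": -0.5, "ax": 0, "ay": 0, "az": 0, "claw": -1}]}}

```text
time_s: 16.45
tcp_pos: [0.5885, 0.1408, 0.0772]
eef_rot: [-180.0, -0.0, -11.0]
contact_force: [-3.1, 0.4, 8.5]
gripper_width: 0.0003
```

>>> {"name": "step_arm", "arguments": {"increments": [{"tx": 0, "ty": 0, "tz": -0.7, "ax": 0, "ay": 0, "az": 0, "claw": -1}, {"tx": 0, "ty": 0, "tz": -0.7, "ax": 0, "ay": 0, "az": 0, "claw": -1}, {"tx": 0, "ty": 0, "tz": -0.7, "ax": 0, "ay": 0, "az": 0, "claw": -1}]}}

```text
time_s: 16.75
tcp_pos: [0.5886, 0.1409, 0.0757]
eef_rot: [-180.0, -0.1, -11.0]
contact_force: [-3.5, 0.3, 10.2]
gripper_width: 0.0002
```

>>> {"name": "step_arm", "arguments": {"increments": [{"tx": 0, "ty": 0, "tz": -0.7, "ax": 0, "ay": 0, "az": 0, "claw": -1}, {"tx": 0, "ty": 0, "tz": -0.7, "ax": 0, "ay": 0, "az": 0, "claw": -1}, {"tx": 0, "ty": 0, "tz": -0.7, "ax": 0, "ay": 0, "az": 0, "claw": -1}]}}

```text
time_s: 17.05
tcp_pos: [0.5888, 0.1411, 0.0738]
eef_rot: [-179.9, -0.1, -11.0]
contact_force: [-3.8, -0.1, 9.8]
gripper_width: 0.0001
```

>>> {"name": "step_arm", "arguments": {"increments": [{"tx": 0, "ty": 0, "tz": -0.6, "ax": 0, "ay": 0, "az": 0, "claw": -1}, {"tx": 0, "ty": 0, "tz": -0.6, "ax": 0, "ay": 0, "az": 0, "claw": -1}, {"tx": 0, "ty": 0, "tz": -0.5, "ax": 0, "ay": 0, "az": 0, "claw": -1}]}}

```text
time_s: 17.35
tcp_pos: [0.589, 0.1412, 0.0721]
eef_rot: [-179.9, -0.1, -11.0]
contact_force: [-3.2, 0.6, 11.6]
gripper_width: 0.0005
```

>>> {"name": "step_arm", "arguments": {"increments": [{"tx": 0, "ty": 0, "tz": -0.5, "ax": 0, "ay": 0, "az": 0, "claw": -1}, {"tx": 0, "ty": 0, "tz": -0.4, "ax": 0, "ay": 0, "az": 0, "claw": -1}, {"tx": 0, "ty": 0, "tz": 0, "ax": 0, "ay": 0, "az": 0, "claw": -1}]}}

```text
time_s: 17.65
tcp_pos: [0.5891, 0.1412, 0.072]
eef_rot: [-179.9, -0.1, -11.0]
contact_force: [-5.6, 0.2, 16.4]
gripper_width: 0.0006
```

>>> {"name": "step_arm", "arguments": {"increments": [{"tx": 0, "ty": 0, "tz": -0.5, "ax": 0, "ay": 0, "az": 0, "claw": -1}, {"tx": 0, "ty": 0, "tz": 0, "ax": 0, "ay": 0, "az": 0, "claw": -1}]}}

```text
time_s: 17.85
tcp_pos: [0.5891, 0.1412, 0.0719]
eef_rot: [-179.9, -0.1, -11.0]
contact_force: [-6.3, 0.4, 19.3]
gripper_width: 0.0007
```

Corner 1 is at its hard stop (72.0 mm, force rising to 19 N). Next is corner 3.

>>> {"name": "step_arm", "arguments": {"increments": [{"tx": 0, "ty": 0, "tz": 10, "ax": 0, "ay": 0, "az": 0, "claw": -1}, {"tx": 0, "ty": 0, "tz": 40, "ax": 0, "ay": 0, "az": 0, "claw": -1}, {"tx": -15, "ty": -7, "tz": 10, "ax": 0, "ay": 0, "az": 0, "claw": -1}, {"tx": -30, "ty": -14, "tz": 0, "ax": 0, "ay": 0, "az": 0, "claw": -1}, {"tx": -30, "ty": -15, "tz": 0, "ax": 0, "ay": 0, "az": 0, "claw": -1}, {"tx": -30, "ty": -15, "tz": 0, "ax": 0, "ay": 0, "az": 0, "claw": -1}, {"tx": -30, "ty": -14, "tz": -10, "ax": 0, "ay": 0, "az": 0, "claw": -1}, {"tx": 0, "ty": 0, "tz": -20, "ax": 0, "ay": 0, "az": 0, "claw": -1}, {"tx": 0, "ty": 0, "tz": 0, "ax": 0, "ay": 0, "az": 0, "claw": -1}, {"tx": 0, "ty": 0, "tz": 0, "ax": 0, "ay": 0, "az": 0, "claw": -1}]}}

```text
time_s: 18.85
tcp_pos: [0.4539, 0.0759, 0.0996]
eef_rot: [180.0, -0.0, -11.0]
contact_force: [-0.1, -0.1, 0.3]
gripper_width: 0.0005
```

>>> {"name": "step_arm", "arguments": {"increments": [{"tx": 0, "ty": 0, "tz": -10, "ax": 0, "ay": 0, "az": 0, "claw": -1}, {"tx": 0, "ty": 0, "tz": -5, "ax": 0, "ay": 0, "az": 0, "claw": -1}, {"tx": 0, "ty": 0, "tz": -1, "ax": 0, "ay": 0, "az": 0, "claw": -1}, {"tx": 0, "ty": 0, "tz": -1, "ax": 0, "ay": 0, "az": 0, "claw": -1}, {"tx": 0, "ty": 0, "tz": -1, "ax": 0, "ay": 0, "az": 0, "claw": -1}, {"tx": 0, "ty": 0, "tz": -1, "ax": 0, "ay": 0, "az": 0, "claw": -1}]}}

```text
time_s: 19.45
tcp_pos: [0.4534, 0.0757, 0.0802]
eef_rot: [-180.0, -0.0, -11.1]
contact_force: [0.6, -0.9, 0.2]
gripper_width: 0.0005
```

>>> {"name": "step_arm", "arguments": {"increments": [{"tx": 0, "ty": 0, "tz": -1, "ax": 0, "ay": 0, "az": 0, "claw": -1}, {"tx": 0, "ty": 0, "tz": -1, "ax": 0, "ay": 0, "az": 0, "claw": -1}, {"tx": 0, "ty": 0, "tz": -0.8, "ax": 0, "ay": 0, "az": 0, "claw": -1}, {"tx": 0, "ty": 0, "tz": -0.7, "ax": 0, "ay": 0, "az": 0, "claw": -1}, {"tx": 0, "ty": 0, "tz": -0.7, "ax": 0, "ay": 0, "az": 0, "claw": -1}]}}

```text
time_s: 19.95
tcp_pos: [0.4533, 0.0756, 0.0762]
eef_rot: [180.0, -0.0, -11.0]
contact_force: [-3.4, -0.3, 10.5]
gripper_width: 0.0006
```

>>> {"name": "step_arm", "arguments": {"increments": [{"tx": 0, "ty": 0, "tz": -0.7, "ax": 0, "ay": 0, "az": 0, "claw": -1}, {"tx": 0, "ty": 0, "tz": -0.7, "ax": 0, "ay": 0, "az": 0, "claw": -1}, {"tx": 0, "ty": 0, "tz": -0.7, "ax": 0, "ay": 0, "az": 0, "claw": -1}, {"tx": 0, "ty": 0, "tz": -0.7, "ax": 0, "ay": 0, "az": 0, "claw": -1}]}}

```text
time_s: 20.35
tcp_pos: [0.4531, 0.0754, 0.0737]
eef_rot: [180.0, -0.0, -11.0]
contact_force: [-4.1, -0.1, 12.2]
gripper_width: 0.0003
```

>>> {"name": "step_arm", "arguments": {"increments": [{"tx": 0, "ty": 0, "tz": -0.6, "ax": 0, "ay": 0, "az": 0, "claw": -1}, {"tx": 0, "ty": 0, "tz": -0.6, "ax": 0, "ay": 0, "az": 0, "claw": -1}, {"tx": 0, "ty": 0, "tz": -0.5, "ax": 0, "ay": 0, "az": 0, "claw": -1}]}}

```text
time_s: 20.65
tcp_pos: [0.453, 0.0753, 0.0721]
eef_rot: [180.0, 0.0, -11.0]
contact_force: [-6.2, -1.8, 15.9]
gripper_width: 0.0002
```

>>> {"name": "step_arm", "arguments": {"increments": [{"tx": 0, "ty": 0, "tz": -0.4, "ax": 0, "ay": 0, "az": 0, "claw": -1}, {"tx": 0, "ty": 0, "tz": -0.3, "ax": 0, "ay": 0, "az": 0, "claw": -1}, {"tx": 0, "ty": 0, "tz": 0, "ax": 0, "ay": 0, "az": 0, "claw": -1}]}}

```text
time_s: 20.95
tcp_pos: [0.4531, 0.0753, 0.072]
eef_rot: [180.0, -0.0, -11.0]
contact_force: [-8.1, -0.9, 20.1]
gripper_width: 0.0005
```

Corner 3 is home (72.0 mm, 20 N). Next is corner 2.

>>> {"name": "step_arm", "arguments": {"increments": [{"tx": 0, "ty": 0, "tz": 10, "ax": 0, "ay": 0, "az": 0, "claw": -1}, {"tx": 0, "ty": 0, "tz": 25, "ax": 0, "ay": 0, "az": 0, "claw": -1}, {"tx": 28, "ty": -5, "tz": 0, "ax": 0, "ay": 0, "az": 0, "claw": -1}, {"tx": 30, "ty": -6, "tz": 0, "ax": 0, "ay": 0, "az": 0, "claw": -1}, {"tx": 30, "ty": -6, "tz": 0, "ax": 0, "ay": 0, "az": 0, "claw": -1}, {"tx": 30, "ty": -6, "tz": 0, "ax": 0, "ay": 0, "az": 0, "claw": -1}, {"tx": 0, "ty": 0, "tz": -10, "ax": 0, "ay": 0, "az": 0, "claw": -1}, {"tx": 0, "ty": 0, "tz": 0, "ax": 0, "ay": 0, "az": 0, "claw": -1}, {"tx": 0, "ty": 0, "tz": 0, "ax": 0, "ay": 0, "az": 0, "claw": -1}]}}

```text
time_s: 21.85
tcp_pos: [0.5702, 0.0525, 0.0953]
eef_rot: [180.0, 0.1, -11.1]
contact_force: [0.5, -0.0, 0.4]
gripper_width: 0.0005
```

>>> {"name": "step_arm", "arguments": {"increments": [{"tx": 1, "ty": 0, "tz": -9, "ax": 0, "ay": 0, "az": 0, "claw": -1}, {"tx": 0, "ty": 0, "tz": -5, "ax": 0, "ay": 0, "az": 0, "claw": -1}, {"tx": 0, "ty": 0, "tz": -2, "ax": 0, "ay": 0, "az": 0, "claw": -1}, {"tx": 0, "ty": 0, "tz": -1, "ax": 0, "ay": 0, "az": 0, "claw": -1}, {"tx": 0, "ty": 0, "tz": -1, "ax": 0, "ay": 0, "az": 0, "claw": -1}]}}

```text
time_s: 22.35
tcp_pos: [0.5723, 0.0527, 0.0777]
eef_rot: [-180.0, -0.0, -11.0]
contact_force: [-1.0, -0.9, 0.1]
gripper_width: 0.0003
```

>>> {"name": "step_arm", "arguments": {"increments": [{"tx": 0, "ty": 0, "tz": -0.7, "ax": 0, "ay": 0, "az": 0, "claw": -1}, {"tx": 0, "ty": 0, "tz": -0.7, "ax": 0, "ay": 0, "az": 0, "claw": -1}, {"tx": 0, "ty": 0, "tz": -0.7, "ax": 0, "ay": 0, "az": 0, "claw": -1}, {"tx": 0, "ty": 0, "tz": -0.7, "ax": 0, "ay": 0, "az": 0, "claw": -1}, {"tx": 0, "ty": 0, "tz": -0.7, "ax": 0, "ay": 0, "az": 0, "claw": -1}]}}

```text
time_s: 22.85
tcp_pos: [0.5725, 0.0527, 0.0752]
eef_rot: [-180.0, -0.1, -11.0]
contact_force: [-2.2, -0.2, 8.1]
gripper_width: 0.0007
```

>>> {"name": "step_arm", "arguments": {"increments": [{"tx": 0, "ty": 0, "tz": -0.7, "ax": 0, "ay": 0, "az": 0, "claw": -1}, {"tx": 0, "ty": 0, "tz": -0.7, "ax": 0, "ay": 0, "az": 0, "claw": -1}, {"tx": 0, "ty": 0, "tz": -0.7, "ax": 0, "ay": 0, "az": 0, "claw": -1}, {"tx": 0, "ty": 0, "tz": -0.6, "ax": 0, "ay": 0, "az": 0, "claw": -1}]}}

```text
time_s: 23.25
tcp_pos: [0.5727, 0.0527, 0.0726]
eef_rot: [-180.0, -0.1, -11.0]
contact_force: [-2.7, 0.3, 7.3]
gripper_width: 0.0005
```

>>> {"name": "step_arm", "arguments": {"increments": [{"tx": 0, "ty": 0, "tz": -0.6, "ax": 0, "ay": 0, "az": 0, "claw": -1}, {"tx": 0, "ty": 0, "tz": -0.5, "ax": 0, "ay": 0, "az": 0, "claw": -1}, {"tx": 0, "ty": 0, "tz": -0.4, "ax": 0, "ay": 0, "az": 0, "claw": -1}, {"tx": 0, "ty": 0, "tz": 0, "ax": 0, "ay": 0, "az": 0, "claw": -1}]}}

```text
time_s: 23.65
tcp_pos: [0.5728, 0.0527, 0.0717]
eef_rot: [-180.0, -0.1, -11.0]
contact_force: [-4.5, 0.3, 14.1]
gripper_width: 0.0003
```

>>> {"name": "step_arm", "arguments": {"increments": [{"tx": 0, "ty": 0, "tz": -0.5, "ax": 0, "ay": 0, "az": 0, "claw": -1}, {"tx": 0, "ty": 0, "tz": -0.4, "ax": 0, "ay": 0, "az": 0, "claw": -1}, {"tx": 0, "ty": 0, "tz": 0, "ax": 0, "ay": 0, "az": 0, "claw": -1}]}}

```text
time_s: 23.95
tcp_pos: [0.5729, 0.0526, 0.0715]
eef_rot: [-180.0, -0.1, -11.0]
contact_force: [-6.7, 0.1, 19.7]
gripper_width: 0.0001
```

Corner 2 is home (71.5 mm, 20 N). Last is corner 4.

>>> {"name": "step_arm", "arguments": {"increments": [{"tx": 0, "ty": 0, "tz": 10, "ax": 0, "ay": 0, "az": 0, "claw": -1}, {"tx": 0, "ty": 0, "tz": 45, "ax": 0, "ay": 0, "az": 0, "claw": -1}, {"tx": -20, "ty": 22, "tz": 5, "ax": 0, "ay": 0, "az": 0, "claw": -1}, {"tx": -27, "ty": 30, "tz": 0, "ax": 0, "ay": 0, "az": 0, "claw": -1}, {"tx": -27, "ty": 30, "tz": 0, "ax": 0, "ay": 0, "az": 0, "claw": -1}, {"tx": -27, "ty": 29, "tz": 0, "ax": 0, "ay": 0, "az": 0, "claw": -1}, {"tx": 0, "ty": 0, "tz": -30, "ax": 0, "ay": 0, "az": 0, "claw": -1}, {"tx": 0, "ty": 0, "tz": 0, "ax": 0, "ay": 0, "az": 0, "claw": -1}, {"tx": 0, "ty": 0, "tz": 0, "ax": 0, "ay": 0, "az": 0, "claw": -1}]}}

```text
time_s: 24.85
tcp_pos: [0.4713, 0.1634, 0.0993]
eef_rot: [179.9, 0.0, -11.0]
contact_force: [0.3, -1.2, -0.1]
gripper_width: 0.0003
```

>>> {"name": "step_arm", "arguments": {"increments": [{"tx": 0, "ty": 1, "tz": -12, "ax": 0, "ay": 0, "az": 0, "claw": -1}, {"tx": 0, "ty": 0, "tz": -3, "ax": 0, "ay": 0, "az": 0, "claw": -1}, {"tx": 0, "ty": 0, "tz": -1, "ax": 0, "ay": 0, "az": 0, "claw": -1}, {"tx": 0, "ty": 0, "tz": -1, "ax": 0, "ay": 0, "az": 0, "claw": -1}, {"tx": 0, "ty": 0, "tz": -1, "ax": 0, "ay": 0, "az": 0, "claw": -1}, {"tx": 0, "ty": 0, "tz": -1, "ax": 0, "ay": 0, "az": 0, "claw": -1}, {"tx": 0, "ty": 0, "tz": -1, "ax": 0, "ay": 0, "az": 0, "claw": -1}]}}

```text
time_s: 25.55
tcp_pos: [0.4714, 0.1647, 0.0792]
eef_rot: [-180.0, -0.0, -11.1]
contact_force: [-0.7, -0.1, -0.6]
gripper_width: 0.0004
```

>>> {"name": "step_arm", "arguments": {"increments": [{"tx": 0, "ty": 0, "tz": -0.8, "ax": 0, "ay": 0, "az": 0, "claw": -1}, {"tx": 0, "ty": 0, "tz": -0.8, "ax": 0, "ay": 0, "az": 0, "claw": -1}, {"tx": 0, "ty": 0, "tz": -0.7, "ax": 0, "ay": 0, "az": 0, "claw": -1}, {"tx": 0, "ty": 0, "tz": -0.7, "ax": 0, "ay": 0, "az": 0, "claw": -1}, {"tx": 0, "ty": 0, "tz": -0.7, "ax": 0, "ay": 0, "az": 0, "claw": -1}]}}

```text
time_s: 26.05
tcp_pos: [0.4713, 0.1648, 0.0759]
eef_rot: [-180.0, -0.0, -11.0]
contact_force: [-3.7, 0.4, 6.5]
gripper_width: 0.0003
```

>>> {"name": "step_arm", "arguments": {"increments": [{"tx": 0, "ty": 0, "tz": -0.7, "ax": 0, "ay": 0, "az": 0, "claw": -1}, {"tx": 0, "ty": 0, "tz": -0.7, "ax": 0, "ay": 0, "az": 0, "claw": -1}, {"tx": 0, "ty": 0, "tz": -0.7, "ax": 0, "ay": 0, "az": 0, "claw": -1}, {"tx": 0, "ty": 0, "tz": -0.7, "ax": 0, "ay": 0, "az": 0, "claw": -1}, {"tx": 0, "ty": 0, "tz": -0.5, "ax": 0, "ay": 0, "az": 0, "claw": -1}]}}

```text
time_s: 26.55
tcp_pos: [0.4712, 0.1648, 0.0726]
eef_rot: [-180.0, -0.0, -11.0]
contact_force: [-3.9, 0.3, 7.3]
gripper_width: 0.0003
```

>>> {"name": "step_arm", "arguments": {"increments": [{"tx": 0, "ty": 0, "tz": -0.5, "ax": 0, "ay": 0, "az": 0, "claw": -1}, {"tx": 0, "ty": 0, "tz": -0.5, "ax": 0, "ay": 0, "az": 0, "claw": -1}, {"tx": 0, "ty": 0, "tz": -0.4, "ax": 0, "ay": 0, "az": 0, "claw": -1}, {"tx": 0, "ty": 0, "tz": 0, "ax": 0, "ay": 0, "az": 0, "claw": -1}]}}

```text
time_s: 26.95
tcp_pos: [0.4712, 0.1649, 0.0716]
eef_rot: [-180.0, -0.0, -11.0]
contact_force: [-5.8, 0.5, 11.5]
gripper_width: 0.0002
```

>>> {"name": "step_arm", "arguments": {"increments": [{"tx": 0, "ty": 0, "tz": -0.5, "ax": 0, "ay": 0, "az": 0, "claw": -1}, {"tx": 0, "ty": 0, "tz": -0.5, "ax": 0, "ay": 0, "az": 0, "claw": -1}, {"tx": 0, "ty": 0, "tz": 0, "ax": 0, "ay": 0, "az": 0, "claw": -1}]}}

```text
time_s: 27.25
tcp_pos: [0.4712, 0.1649, 0.0713]
eef_rot: [-180.0, -0.0, -11.0]
contact_force: [-8.9, -0.1, 20.9]
gripper_width: 0.0004
```

Corner 4 is home (71.3 mm, 21 N). I lift, move aside and check.

>>> {"name": "step_arm", "arguments": {"increments": [{"tx": 0, "ty": 0, "tz": 10, "ax": 0, "ay": 0, "az": 0, "claw": -1}, {"tx": 0, "ty": 0, "tz": 40, "ax": 0, "ay": 0, "az": 0, "claw": -1}, {"tx": 0, "ty": 0, "tz": 45, "ax": 0, "ay": 0, "az": 0, "claw": -1}, {"tx": -5, "ty": 40, "tz": 25, "ax": 0, "ay": 0, "az": 0, "claw": -1}, {"tx": -10, "ty": 40, "tz": 0, "ax": 0, "ay": 0, "az": 0, "claw": -1}, {"tx": -10, "ty": 40, "tz": 0, "ax": 0, "ay": 0, "az": 0, "claw": -1}, {"tx": -10, "ty": 40, "tz": 0, "ax": 0, "ay": 0, "az": 0, "claw": -1}, {"tx": 0, "ty": 0, "tz": 0, "ax": 0, "ay": 0, "az": 0, "claw": -1}]}}

```text
time_s: 28.05
tcp_pos: [0.4357, 0.3286, 0.1899]
eef_rot: [-179.9, -0.0, -10.9]
contact_force: [0.2, -0.7, -0.4]
gripper_width: 0.0003
```

```bash
python3 - <<'E'
from h import *
c=lid(); d=cap('side'); H,S,V=hsv(c); Z=cloud(c)[...,2]
print('brush',rect(c,(S>50)&(V>100),.03,(245,320,245,280)));print('wax',rect(c,(S>100)&(V>100),.017,(312,342,220,246)));print('spool',rect(c,(Z>.04),.058,(295,330,72,104)))
cv2.imwrite('pics/g7.png',np.hstack([cv2.resize(c['image'][140:250,190:300],(400,400),interpolation=cv2.INTER_CUBIC),cv2.resize(d['image'][150:250,225:325],(400,400),interpolation=cv2.INTER_CUBIC)]))
E
```

```text
lid (3313, array([521.8, 108.4]), array([108.1, 138. ]), 79.0, array([521.7, 108.5])) plate z 49.7 tilt deg about [-0.02  0.1 ]
c1 mark xy mm [588.6 140.9] plate z 49.72
c2 mark xy mm [571.1  52.6] plate z 49.58
c3 mark xy mm [453.4  75.9] plate z 49.67
c4 mark xy mm [470.9 164.2] plate z 49.81
brush (1164, array([380.5,  32.3]), array([131.4,  42.3]), 88.3, array([381.1,  33.2]))
wax (351, array([440.2, -66.6]), array([48.6, 34.7]), 79.0, array([440.4, -66.7]))
spool (204, array([750.8, -37.2]), array([29.9, 35.5]), 62.2, array([751.2, -37.4]))
```

View pics/g7.png

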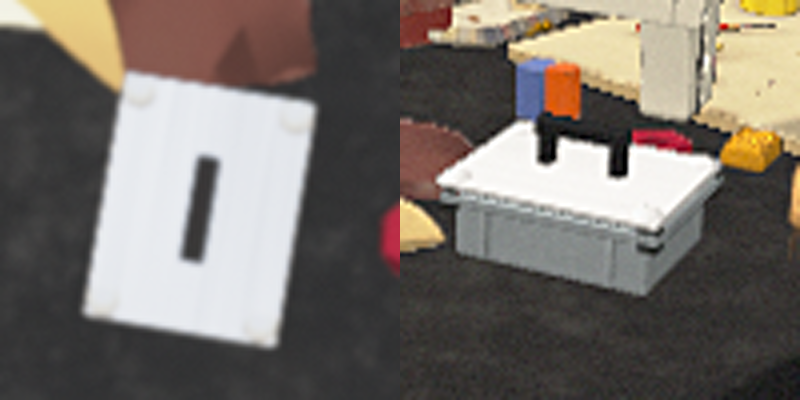

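The lid sits flat on the flange, with its plate at 49.6–49.8 mm at all four marks (49.5 expected) and tilt about 0.1°. The bystanders have not moved, so I hand in.

```bash
python3 -c "
from plant import r
print(r.close_job())"
```

```text
the job is handed in; nothing more can be done
None
```

The job is handed in: the needle case is in the box and the lid is pressed flat on it. The hand-in reports no verdict, so this rests on my own checks.

**What I did:** I laid the needle case across the middle of the box floor and set the lid down loosely on the proud corners. I let go and moved clear. I then pressed corners 1, 3, 2 and 4 in turn, each to its hard stop, with at most about 21 N downward on the tool.

**Last checks:**
- **Lid height:** the plate top is at 49.6–49.8 mm at all four marks, against 49.5 mm fully down. It dropped from 55.5 mm when it lay on the proud corners.
- **Lid position:** it is about 1 mm from the box's middle, with tilt about 0.1° and yaw within about 0.3°.
- **Bystanders:** the brush, spool and wax cake are within 1 mm of where they started.
- **Time:** about 28 s of the 72 s allowed.

**Not checked directly:**
- **Diagonal step:** I did not photograph the stage with corners 1 and 3 home and the other two still proud. It is inferred from the force and height readings.
- **Needle case:** it was last seen lying flat before the lid went on.
- **Leather:** the scrap of leather overlaps the box's far flange a little in the pictures, but did not stop the lid from seating.

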